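Lay a tall clay vase down on its stop bar

TASK

With your fingertips only, tip the tall square terracotta vase over so that it comes to lie on its side across the blue felt stop bar at the other end of its board, its foot staying on the board. Fingertips reaching into its open mouth can push it over and then keep holding it back on the way down: it must be eased down and land gently, never let fall, and it must not be pinched or lifted. Leave everything else where it stands, and finish with the hand clear of it all.

Things in the scene. Friction and masses are not known exactly. Their poses are not given: they have to be found in the camera images.
- board: Fixed plywood board, 340 mm long (its x), 170 mm wide (its y), 12 mm thick, flat on the work surface, its heading varies; origin at the centre of its underside. The vase stands near its -x end, about 110 mm from the origin; the stop bar crosses it at x = +88 mm. The vase is to be tipped along the board's +x, towards the bar.
- stop_top (a point): Middle of the top of the stop bar: a fixed bar 30 mm thick and 140 mm long across the board (along the board's y) with a rounded top covered in blue felt, top 30 mm above the board's upper face (42 mm above the work surface).
- vase: Tall loose square vase, brittle terracotta with two white bands: 84 x 84 mm outside, 215 mm tall, straight walls 7 mm thick, square open mouth 70 x 70 mm inside, hollow down to a 9 mm bottom; about 0.65 kg. Origin at the centre of its underside, z up its axis, x towards the stop bar (within 4 degrees of the board's x). Lying on the bar it is tilted by about 79 degrees.
- mouth (a point): Centre of the vase's open mouth, level with its rim, 215 mm from its underside along its axis. Pushed here the vase tips without sliding; below about 23 degrees of tilt it falls back upright, beyond that it falls over unless held back.
- foot_edge (a point): Middle of the vase's bottom edge on the stop bar's side (42 mm from its axis): the edge it tips about, resting on the board's upper face. It may slip back a little while the vase is eased down.
- slip_jar: Bystander: amber glass jar with a white lid, 58 mm wide, 85 mm tall, beside the board; origin under its centre.
- cup: Bystander: yellow cup, 72 mm wide, 80 mm tall, beside the board; origin under its centre.
- brush: Bystander: brush lying flat beside the board; origin under its middle.
- pinch_pot: Bystander: small blue pot, 68 mm wide, 50 mm tall, beside the board; origin under its centre.
- rib: Bystander: flat wooden shaping rib, 100 x 50 x 8 mm, lying on the table; origin under its centre.
- glaze_bottle: Bystander: white bottle with a red cap, 60 mm wide, 150 mm tall; origin under its centre.

How it is judged (in metres and radians):
On the way:
1. The vase is being eased down, its foot edge on the board: it spends 0.15 s between 40 and 72 degrees of tilt (angle between vase's own z axis and vertical between 0.7 and 1.26 rad and height (world z) of foot_edge below 0.03 m), for 0.15 s.
At the end, for the whole second after the job is handed in: The vase lies at rest, tilted 74 to 84 degrees, flat side (within 6 degrees) down on the stop bar, mouth past the bar, foot edge on the board (below 30 mm), mouth and foot within 50 mm of the board's middle line; bystanders within 30 mm of their places (angle between vase's own z axis and vertical between 1.3 and 1.46 rad and angle between vase's own y axis and vertical between 1.47 and 1.67 rad and contact force between vase and board above 2 N and height (world z) of foot_edge below 0.03 m and x of mouth in the frame of board above 0.08 m and y of mouth in the frame of board between -0.05 and 0.05 m and y of foot_edge in the frame of board between -0.05 and 0.05 m and x of foot_edge in the frame of board above -0.15 m and linear speed of vase below 0.02 m/s and angular speed of vase below 0.1 rad/s and distance of each of slip_jar, cup, brush, pinch_pot, rib, glaze_bottle from where it was at the start of the episode below 0.03 m); the robot touches nothing.
It fails at once if the vase is lifted, or tipped another way (its foot edge rises more than 25 mm off the board) (height (world z) of foot_edge above 0.037 m).
It fails at once if the vase is let fall (turns faster than 3.5 rad/s) (angular speed of vase above 3.5 rad/s).
It fails at once if the vase is pinched or pressed hard (over 25 N from the fingers) (contact force between the fingers and vase above 25 N).
It fails at once if a bystander is disturbed (distance of any of slip_jar, cup, brush, pinch_pot, rib, glaze_bottle from where it was at the start of the episode above 0.03 m).
It also fails if it takes over 53 s, if anything falls off the work surface, if the arm or the gripper's body presses on something with over 40 N, if the wrist force passes 120 N, or if a joint passes its speed limit or range.

ROBOT

A 6-joint arm with a two-finger parallel gripper is mounted at the origin on the work surface. World frame = base frame: x ahead of the robot, y to its left, z up, the work surface at z = 0. Lengths are in m, angles in degrees, forces in N, time in s.
With the tool pointing down it reaches from about 0.35 to 0.875 m from the base axis. Payload 4.2 kg.
Tool frame: the origin (TCP) lies midway between the tips of the shut fingers; the grasp point (between the pads) lies 19 mm behind it; z points along the fingers, y is the direction in which the jaws open and shut (so a half turn about z gives the same grasp; the last joint's range is limited). The gripper opens to 85 mm and grips with 20 to 120 N. Pads are 22 mm wide; open, the fingers measure 114 mm over their backs; the gripper's body (76 mm by 85 mm) begins 54 mm behind the grasp point. The pads swing forward as they close: fully open they stand 13 mm farther back than shut.
Start: joints at [83.973, 22.042, 0.453, 0, -68.411, -14.817], TCP at [0.222, 0.584, 0.207] pointing down, gripper open.
Joint ranges: [-179.83, 179.83], [-69.29, 118.12], [-61.27, 80.66], [-181.25, 117.63], [-171.15, -9.14], [-177.46, 177.46]. Speed limits (degrees/s): [159.86, 159.86, 180, 180, 180, 180].

INTERFACE

Orientations are given as [roll, pitch, yaw] about the fixed x, y, z axes, in that order (R = Rz(yaw) Ry(pitch) Rx(roll)).
In Python, from rig import get_obs, camera, camera_params, finish_job, boxes_of, trace, pinpoint gives the robot as it stands.
- The arm moves only by the tool move_arm, never from a script. Its argument "moves" is one flat list of numbers, 5 for each row, row after row: the shift along the tool's x, y, z in m, then the turn about the tool's z in rad, then the finger opening in m, from 0 to 0.0854. A call has exactly 10 rows; each row shifts and turns the pose as measured when the row begins, along the tool's axes as they then stand; what a row does not reach is not made up. A row lasts 1/10 s, in which the tool goes at most 50 mm and 8.59 degrees, less where a joint would pass 70% of its speed; a pose out of reach is approached as far as the arm can. A call is refused whole if a number of a shift passes 0.05 or a number of a turn 0.15, either way. A call with a gripper value outside its range is refused whole. The fingers move at their own pace and stop on an object; "grip_force" is the grip in N (left out, the last holds). Time passes only in rows, so rows that do not move let the fingers close, or fill a call up. It gives the time, the measured TCP pose, the force and the opening at its end, in the units of the state.
- get_obs(): the state, without advancing time (a new reading comes with each control period).
- camera(name): name is "scene" or "side" or "wrist"; returns the picture (480x640x3 uint8, blue, green, red); there is no depth.
- camera_params(name): a dict with "mtx" (3x3 intrinsics, pixels), "world_to_cam" (4x4, takes a point from world to camera coordinates). Camera axes: x right, y down, z forward; pixel columns grow to the right and rows downward; lengths in m; the calibration is good to about 2 mm. A picture is of the moment at which its call begins: read the wrist's pose just before it. camera_params takes no time and is no camera call; for the wrist camera it gives the pose at the moment of the call.
- finish_job(): hands the job in, once; it reports no verdict.
Trained networks look in the newest picture that a camera, given by its name, has taken for a name from the list of things; names that differ only in an ending like _2 or _b are one class to them, and where a whole thing is asked for, a point or a joint stands for the part that bears it (a point fixed in the world has none). Each returns a list of dicts, best first, with "p" (0 to 1); they miss things now and then, are a little off and sometimes report something else, mostly with a low value. They report only what shows in the picture. A call takes as long as a camera call.
- boxes_of(camera, query): "extent" ([left, top, width, height] as shares, 0 to 1, of the picture: columns of its width, rows of its height, round what is visible of it).
- trace(camera, query): "region" (480x640 bool, what is visible of it) and "extent" ([left, top, width, height] as shares, 0 to 1, of the picture: columns of its width, rows of its height, round what is visible of it).
- pinpoint(camera, query): "xy" ([column, row] as shares, 0 to 1, of the picture: columns of its width, rows of its height: a listed point, or the origin of a listed thing).
The state is a dict: "clock": time; "qpos": joint angles; "joint_vel": joint speeds; "joint_efforts": joint torques, N m; "eef_pos": TCP position; "tool_rot": TCP orientation; "ft_force": force on the tool from outside, world axes, zero at the start; "wrist_torque": the same for the moment, N m; "finger_gap": finger opening in m.
Only numpy, scipy, OpenCV 4.12 (cv2) and the standard library are available. Lean on these libraries where they do the work, as an engineer would, in place of code of your own. Each camera call takes 0.05 s, during which the arm holds its last target.

## Working session

There is one attempt and no reset: what is moved stays moved. The work goes in short steps, Python scripts to look and compute and a tool call to move; the robot and the scene stay as the last step left them, time stands still between calls to the robot, and variables do not carry over. Pictures are saved under pics/ and viewed, and the job is handed in when it is done.

Besides the shell and the picture viewer there is one more tool, called as name(argument=value, ...) on one line, values as JSON. move_arm: Moves the arm, as the interface text tells. Its arguments: {"type":"object","properties":{"moves":{"type":"array","items":{"type":"number"}},"grip_force":{"type":"number"}},"required":["moves"]}

```bash
ls; mkdir -p pics; cat > h.py <<'E'
import numpy as np,cv2
from rig import *
def snap(n,f):
    im=camera(n); cv2.imwrite('pics/'+f,im); return im
def ray(n,xy,P=None):
    P=P or camera_params(n); K=np.array(P['mtx']);T=np.array(P['world_to_cam'])
    d=np.linalg.solve(K,[xy[0]*640,xy[1]*480,1]); R=T[:3,:3]
    c=-R.T@T[:3,3]; return c,R.T@d
def onz(n,xy,z):
    c,d=ray(n,xy); return c+d*(z-c[2])/d[2]
def proj(n,p):
    P=camera_params(n);q=np.array(P['world_to_cam'])@np.append(p,1); u=np.array(P['mtx'])@q[:3]; return u[:2]/u[2]
E
python3 - <<'E'
from h import *
print(get_obs())
for c in ['scene','side','wrist']:
    snap(c,c+'0.png')
    P=camera_params(c); T=np.array(P['world_to_cam']); print(c,-T[:3,:3].T@T[:3,3],T[2,:3])
    if c!='wrist':
      for q in ['mouth','foot_edge','stop_top','board','vase']:
        for r in pinpoint(c,q)[:2]:
            z={'mouth':.227,'foot_edge':.012,'stop_top':.042,'board':0,'vase':.012}[q]
            print(q,r['p'],np.array(r['xy'])*[640,480],onz(c,r['xy'],z))
E
```

```text
pics
{'clock': 0.0, 'qpos': array([ 8.39731167e+01,  2.20913060e+01,  3.79722942e-01, -2.87819392e-02,
       -6.84104243e+01, -1.48164788e+01]), 'joint_vel': array([ 0.0073219 ,  0.00258859, -0.00762344,  0.06189661,  0.06333173,
       -0.08120162]), 'joint_efforts': array([-1.90535196e-03, -3.92293954e+01,  1.88408178e+01,  4.18631852e+00,
       -4.52825203e-03,  7.77508831e-06]), 'eef_pos': array([0.22214339, 0.58351236, 0.20601604]), 'tool_rot': array([ 1.79875209e+02, -5.34981916e-03, -2.08539753e+01]), 'ft_force': array([-0.05429968,  0.12076582,  0.05550872]), 'wrist_torque': array([ 0.0028508 , -0.0575785 , -0.01887203]), 'finger_gap': 0.08589279161877265}
scene [ 0.99983406 -0.76823841  1.48656969] [-0.25622058  0.46032503 -0.84997169]
mouth 0.95 [259.52  236.208] [ 0.49267928 -0.15573274  0.227     ]
foot_edge 0.61 [279.808 270.288] [ 0.51765293 -0.1209001   0.012     ]
stop_top 0.79 [324.416 237.12 ] [0.58498535 0.02227592 0.042     ]
stop_top 0.75 [278.016 270.288] [ 0.52305714 -0.1364908   0.042     ]
board 0.62 [300.992 259.104] [ 0.54895621 -0.05397165  0.        ]
vase 0.86 [266.688 279.312] [ 0.49991061 -0.16381977  0.012     ]
side [ 0.49061558 -1.07228469  0.97135598] [ 0.08279544  0.79138533 -0.60568488]
mouth 0.8 [271.616 255.888] [ 0.49715378 -0.15098041  0.227     ]
foot_edge 0.69 [284.288 320.304] [ 0.51425895 -0.11708884  0.012     ]
stop_top 0.71 [311.168 270.192] [0.5894443  0.01110173 0.042     ]
stop_top 0.3 [294.976 308.688] [ 0.53964167 -0.11427054  0.042     ]
board 0.62 [295.808 306.   ] [ 0.54455702 -0.06235249  0.        ]
vase 0.74 [273.28  333.312] [ 0.48747025 -0.15349587  0.012     ]
wrist [0.28204997 0.56026456 0.37371711] [-0.2420864   0.09208282 -0.96587522]
```

View pics/scene0.png

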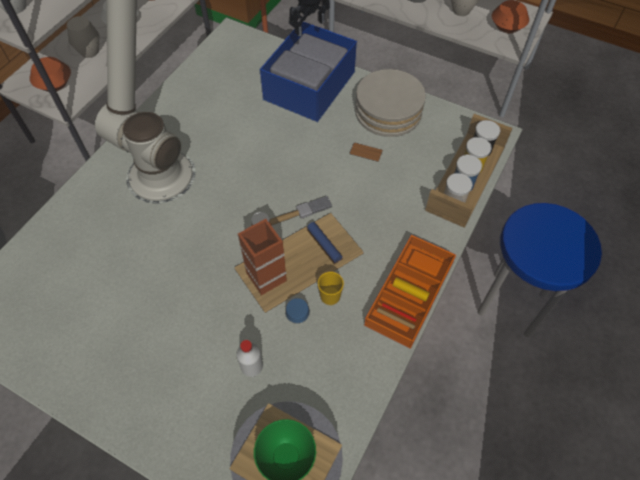

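View pics/side0.png

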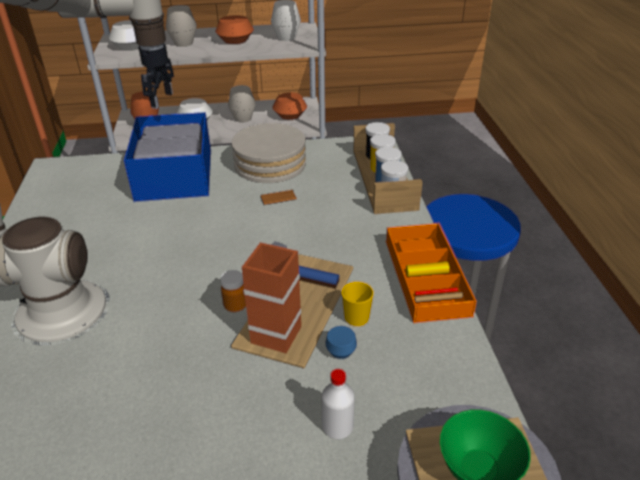

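The vase stands near (0.495, -0.155) and the bar is at about (0.587, 0.017), so the heading is about 62°. In the scene view the vase spans about (240-285, 222-292), and the bar is at about (325, 242). Next I'll refine this by fitting silhouettes.

```bash
cat > fit.py <<'E'
from h import *
from scipy.optimize import minimize
def run():
    obs={}
    for c in ['scene','side']:
        camera(c)
        for q in ['vase','board','mouth','stop_top']:
            try:
                r=trace(c,q); 
                if r: obs[c,q]=r[0]['region']; print(c,q,r[0]['p'],r[0]['region'].sum())
            except Exception as e: print(c,q,e)
    P={c:camera_params(c) for c in ['scene','side']}
    def pj(c,pts):
        T=np.array(P[c]['world_to_cam']);q=pts@T[:3,:3].T+T[:3,3];u=q@np.array(P[c]['mtx']).T;return u[:,:2]/u[:,2:]
    def box(x,y,h,lx,ly,z0,z1):
        a=np.array([[sx*lx/2,sy*ly/2] for sx in(-1,1) for sy in(-1,1)]);R=np.array([[np.cos(h),-np.sin(h)],[np.sin(h),np.cos(h)]])
        a=a@R.T+[x,y];return np.vstack([np.c_[a,[z0]*4],np.c_[a,[z1]*4]])
    def sil(c,pts):
        hl=cv2.convexHull(pj(c,pts).astype(np.float32))[:,0]; m=np.zeros((480,640),np.uint8)
        cv2.fillPoly(m,[np.round(hl*16).astype(np.int32)],255,cv2.LINE_AA,4); return m/255.
    def vc(p):
        s=0
        for c in P:
            a=sil(c,box(p[0],p[1],p[2],.084,.084,.012,.227));s+=np.abs(a-obs[c,'vase']).sum()
        return s
    def bc(p):
        s=0
        for c in P:
            a=sil(c,box(p[0],p[1],p[2],.34,.17,0,.012)); v=sil(c,box(pv[0],pv[1],pv[2],.084,.084,.012,.227))
            s+=(np.abs(a-obs[c,'board'])*(v<.01)).sum()
        return s
    def opt(f,x0):
        best=None
        for dh in(-.06,0,.06):
            S=np.array([x0]*4)+np.vstack([np.zeros(3),np.diag([.01,.01,.08])]);S[:,2]+=dh
            r=minimize(f,x0,method='Nelder-Mead',options=dict(initial_simplex=S,xatol=1e-4,fatol=.1))
            if best is None or r.fun<best.fun: best=r
        return best
    r=opt(vc,[.495,-.155,np.radians(62)]);pv=r.x;print('vase',pv[:2],np.degrees(pv[2]),r.fun)
    r=opt(bc,[.546,-.058,np.radians(62)]);pb=r.x;print('board',pb[:2],np.degrees(pb[2]),r.fun)
    for c in P:
        im=cv2.imread('pics/%s0.png'%c)
        for b in (box(*pv,.084,.084,.012,.227),box(*pv,.07,.07,.227,.227),box(*pb,.34,.17,0,.012),box(pb[0]+.088*np.cos(pb[2]),pb[1]+.088*np.sin(pb[2]),pb[2],.03,.14,.012,.042)):
            u=pj(c,b)
            for i,j in((0,1),(1,3),(3,2),(2,0)):
                for k in(0,4): cv2.line(im,tuple(np.round(u[i+k]*16).astype(int)),tuple(np.round(u[j+k]*16).astype(int)),(0,255,0),1,cv2.LINE_AA,4)
        x,y=(220,190) if c=='scene' else (210,220)
        cv2.imwrite('pics/%s_fit.png'%c,cv2.resize(im[y:y+150,x:x+160],None,fx=4,fy=4,interpolation=cv2.INTER_CUBIC))
    d=pv[:2]-pb[:2];h=pb[2];print('vase in board',d@[np.cos(h),np.sin(h)],d@[-np.sin(h),np.cos(h)])
run()
from h import *
for q in ['slip_jar','cup','brush','pinch_pot','rib','glaze_bottle']:
    for c in ['scene','side']:
        r=pinpoint(c,q)
        if r: print(q,c,r[0]['p'],onz(c,r[0]['xy'],0).round(3))
E
python3 fit.py
```

```text
scene vase 0.92 2511
scene board 0.83 4508
scene mouth 0.77 2453
scene stop_top 0.66 4762
side vase 0.57 5338
side board 0.74 52
side mouth 0.67 5385
side stop_top 0.8 4586
vase [ 0.49341245 -0.15785165] 63.47280507340615 302.97647058823526
board [ 0.54188873 -0.05602522] 62.583171327691616 4720.831372549019
vase in board -0.11271071480888895 -0.0038556235977023866
slip_jar scene 0.6 [ 0.412 -0.032  0.   ]
slip_jar side 0.85 [ 0.402 -0.033  0.   ]
cup scene 0.93 [ 0.671 -0.106  0.   ]
cup side 0.81 [ 0.68  -0.115  0.   ]
brush scene 0.69 [0.462 0.096 0.   ]
pinch_pot scene 0.9 [ 0.635 -0.208  0.   ]
pinch_pot side 0.69 [ 0.629 -0.206  0.   ]
rib scene 0.66 [ 0.591 -0.401  0.   ]
rib side 0.54 [0.535 0.395 0.   ]
glaze_bottle scene 0.72 [ 0.595 -0.398  0.   ]
glaze_bottle side 0.84 [ 0.593 -0.402  0.   ]
```

View pics/scene_fit.png

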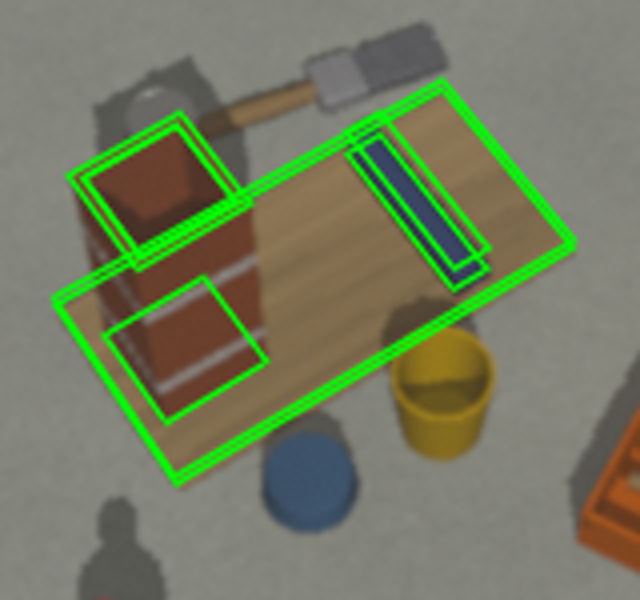

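View pics/side_fit.png

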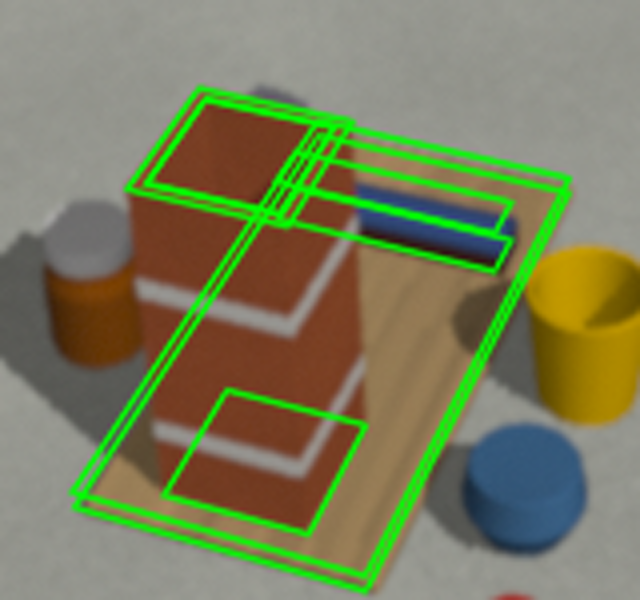

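The overlay fits the vase in both views. In the crops the board outline also follows the board, and the scene mouth corners agree to about 1 px. Next I'll raise the hand, turn it and cross over to the mouth.

move_arm(moves=[0,0,-0.04,0.1,0.025,0,0,-0.04,0,0.025,0,0,-0.04,0,0.025,0.03,0.028,0,0,0.025,0.03,0.028,0,0,0.025,0.03,0.028,0,0,0.025,0.03,0.028,0,0,0.025,0.03,0.028,0,0,0.025,0.03,0.028,0,0,0.025,0.03,0.028,0,0,0.025], grip_force=20)

```text
clock: 2.75
eef_pos: [0.3231, 0.3091, 0.3311]
tool_rot: [180.0, -0.1, -26.4]
ft_force: [0.2, 0.6, -0.2]
finger_gap: 0.0253
```

```bash
cat > go.py <<'E'
from h import *
import sys
o=get_obs(); t=np.array([float(v) for v in sys.argv[1:4]]); psi=np.radians(o['tool_rot'][2])
from scipy.spatial.transform import Rotation as Ro
R=Ro.from_euler('xyz',o['tool_rot'],degrees=True).as_matrix()
print(o['clock'],o['eef_pos'].round(4),o['tool_rot'].round(2),o['finger_gap'],'need tool',(R.T@(t-o['eef_pos'])).round(4),'F',o['ft_force'].round(2))
E
python3 go.py .494 -.156 .30
```

```text
2.75 [0.3231 0.3091 0.3311] [ 1.800e+02 -1.200e-01 -2.642e+01] 0.025293490631937643 need tool [0.36   0.3405 0.0319] F [ 0.18  0.55 -0.2 ]
```

move_arm(moves=[0.035,0.033,0,0,0.025,0.035,0.033,0,0,0.025,0.035,0.033,0,0,0.025,0.035,0.033,0,0,0.025,0.035,0.033,0,0,0.025,0.035,0.033,0,0,0.025,0.035,0.033,0,0,0.025,0.035,0.033,0,0,0.025,0.035,0.033,0,0,0.025,0.03,0.03,0,0,0.025])

```text
clock: 3.75
eef_pos: [0.4897, -0.1561, 0.3356]
tool_rot: [-179.4, -0.6, -26.1]
ft_force: [0.3, 0.9, -0.2]
finger_gap: 0.025
```

```bash
python3 go.py .494 -.156 .28
```

```text
3.75 [ 0.4897 -0.1561  0.3356] [-179.39   -0.57  -26.13] 0.025003536948166014 need tool [ 0.0033 -0.0014  0.0556] F [ 0.27  0.89 -0.15]
```

move_arm(moves=[0.003,-0.001,0.02,0.01,0.025,0,0,0.02,0,0.025,0,0,0.015,0,0.025,0,0,0.01,0,0.025,0,0,0.005,0,0.025,0,0,0,0,0.025,0,0,0,0,0.025,0,0,0,0,0.025,0,0,0,0,0.025,0,0,0,0,0.025])

```text
clock: 4.75
eef_pos: [0.4966, -0.163, 0.2655]
tool_rot: [-179.3, -0.9, -27.3]
ft_force: [0.3, 0.9, 0.1]
finger_gap: 0.0251
```

```bash
python3 go.py .494 -.156 .24; python3 - <<'E'
from h import *
w=snap('wrist','w1.png');s=snap('scene','s1.png');d=snap('side','d1.png')
a=cv2.resize(s[150:330,180:340],(400,450),interpolation=cv2.INTER_CUBIC);b=cv2.resize(d[170:350,200:360],(400,450),interpolation=cv2.INTER_CUBIC)
cv2.imwrite('pics/sd1.png',np.hstack([a,b]))
o=get_obs();print([proj('wrist',[.494,-.156,.227]), proj('wrist',o['eef_pos'])])
E
```

```text
4.75 [ 0.4966 -0.163   0.2655] [-179.34   -0.92  -27.3 ] 0.02512542600292138 need tool [-0.0059 -0.0048  0.0254] F [0.33 0.95 0.06]
[array([309.59093576, 266.29789207]), array([317.67031251, 281.00265413])]
```

View pics/w1.png

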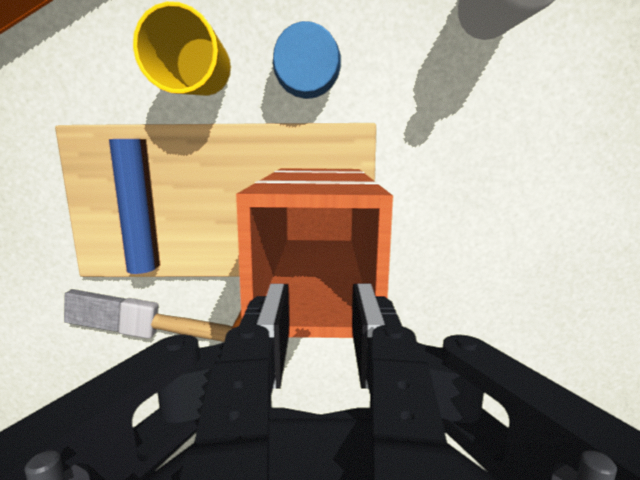

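View pics/sd1.png

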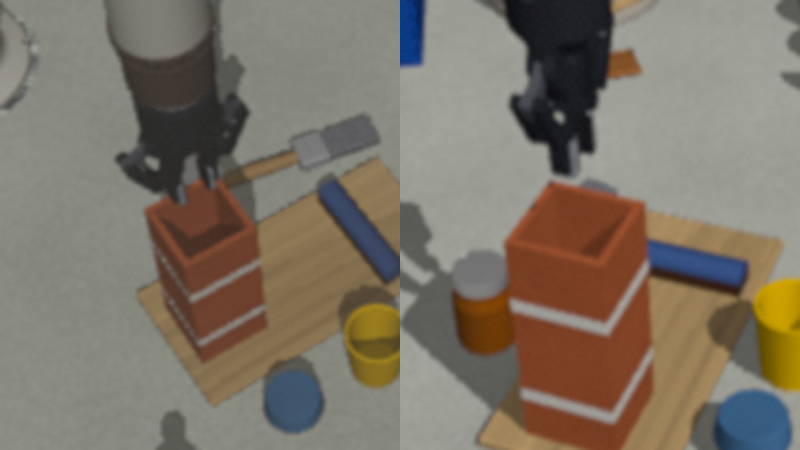

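The mouth centre in the wrist view is at about (315, 267), with outer corners (238, 197) to (392, 337). That is about 3 mm off my first estimate towards the foot side, so I'll use (0.493, -0.158). I'll narrow the fingers to 15 mm, which is about 50 mm over the backs, then align.

move_arm(moves=[-0.0055,-0.003,0.005,0,0.015,0,0,0.005,0,0.015,0,0,0.005,0,0.015,0,0,0,0,0.015,0,0,0,0,0.015,0,0,0,0,0.015,0,0,0,0,0.015,0,0,0,0,0.015,0,0,0,0,0.015,0,0,0,0,0.015])

```text
clock: 5.9
eef_pos: [0.4928, -0.1574, 0.2486]
tool_rot: [-179.4, -0.9, -27.3]
ft_force: [-0.2, 0.1, 0.9]
finger_gap: 0.0151
```

```bash
python3 go.py .493 -.158 .197; python3 - <<'E'
from h import *
w=snap('wrist','w2.png')
E
```

```text
5.9 [ 0.4928 -0.1574  0.2486] [-179.36   -0.86  -27.31] 0.015060592336994262 need tool [-0.0003  0.001   0.0516] F [-0.19  0.13  0.9 ]
```

View pics/w2.png

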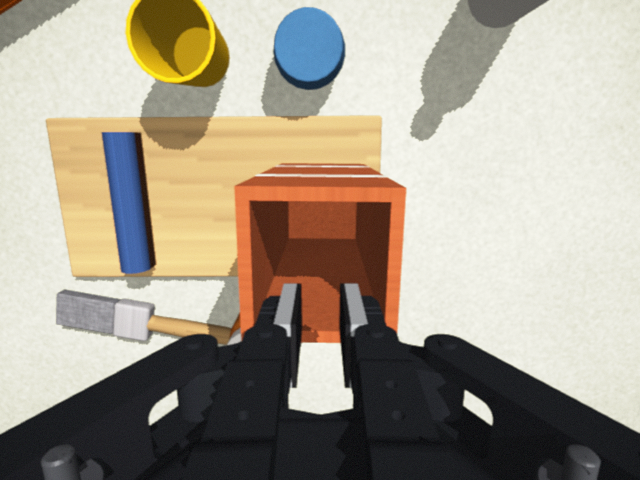

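move_arm(moves=[0,0.001,0.01,0,0.015,0,0,0.01,0,0.015,0,0,0.01,0,0.015,0,0,0.01,0,0.015,0,0,0.006,0,0.015,0,0,0.003,0,0.015,0,0,0,0,0.015,0,0,0,0,0.015,0,0,0,0,0.015,0,0,0,0,0.015])

```text
clock: 6.95
eef_pos: [0.4929, -0.1582, 0.1944]
tool_rot: [-179.4, -0.8, -27.3]
ft_force: [0.1, -0.6, 0.3]
finger_gap: 0.0151
```

```bash
python3 go.py .493 -.158 .197; python3 - <<'E'
from h import *
w=snap('wrist','w3.png')
E
```

```text
6.95 [ 0.4929 -0.1582  0.1944] [-179.4    -0.78  -27.31] 0.015138379140942876 need tool [-0.     -0.0003 -0.0026] F [ 0.05 -0.6   0.28]
```

View pics/w3.png

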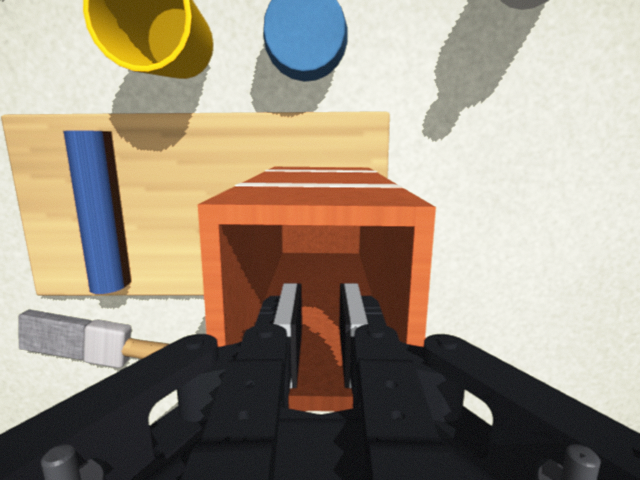

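The fingers are inside the mouth and clear of all walls (tips at about (288, 290) and (350, 290), inner walls at columns 220 and 413). Now I'll push along -tool y in small steps.

move_arm(moves=[0,-0.005,0,0,0.015,0,-0.005,0,0,0.015,0,-0.005,-0.001,0,0.015,0,-0.005,-0.001,0,0.015,0,-0.005,-0.001,0,0.015,0,-0.005,-0.001,0,0.015,0,-0.005,-0.001,0,0.015,0,-0.005,-0.001,0,0.015,0,-0.005,-0.001,0,0.015,0,-0.005,-0.001,0,0.015])

```text
clock: 8.0
eef_pos: [0.517, -0.1104, 0.2037]
tool_rot: [-179.5, -0.7, -27.3]
ft_force: [-2.1, -2.0, 1.5]
finger_gap: 0.0149
```

```bash
cat > est.py <<'E'
from h import *
import sys
# fit vase tilt & foot slip from silhouettes
from scipy.optimize import minimize
H=np.radians(63.1); e=np.array([np.cos(H),np.sin(H),0]);l=np.array([-np.sin(H),np.cos(H),0]);F0=np.array([.493,-.158,.012])+.042*e
def pts(th,s):
    a=np.sin(th)*e+np.array([0,0,np.cos(th)]); b=np.cos(th)*e-np.array([0,0,np.sin(th)])
    return np.array([F0+s*e+b*(u)+a*v+l*w for u in(-.084,0) for v in(0,.215) for w in(-.042,.042)])
tag=sys.argv[1];obs={};P={}
for c in ['scene','side']:
    snap(c,c+tag+'.png'); r=trace(c,'vase')
    if r and r[0]['p']>.3: obs[c]=r[0]['region'];P[c]=camera_params(c)
def cost(p):
    s=0
    for c in obs:
        T=np.array(P[c]['world_to_cam']);q=pts(*p)@T[:3,:3].T+T[:3,3];u=q@np.array(P[c]['mtx']).T;u=u[:,:2]/u[:,2:]
        hl=cv2.convexHull(u.astype(np.float32))[:,0];m=np.zeros((480,640),np.uint8);cv2.fillPoly(m,[np.round(hl*16).astype(np.int32)],255,cv2.LINE_AA,4)
        m=m/255.; y=obs[c]; # occlusion by arm: penalise missing less
        s+=(y*(1-m)).sum()+.3*((1-y)*m).sum()
    return s
best=min((minimize(cost,[t0,0],method='Nelder-Mead',options=dict(initial_simplex=[[t0,0],[t0+.15,0],[t0,-.015]],xatol=1e-4,fatol=.1)) for t0 in np.radians([5,25,45,65,80])),key=lambda r:r.fun)
th,s=best.x;print('tilt',np.degrees(th),'slip',s,'cost',best.fun,list(obs))
c_,s_=np.cos(th),np.sin(th)
F=F0+s*e
print('back inner rim',(F+e*(.215*s_-.077*c_)+[0,0,.215*c_+.077*s_]).round(4), 'along',.215*s_-.077*c_+s)
o=get_obs();d=o['eef_pos']-F0;print('t',o['clock'],'tcp along',d@e,'lat',d@l,'z',o['eef_pos'][2],'rot',o['tool_rot'].round(2),'F along',o['ft_force']@e,'F',o['ft_force'].round(1))
a=cv2.resize(cv2.imread('pics/scene%s.png'%tag)[150:330,180:380],(400,360));b=cv2.resize(cv2.imread('pics/side%s.png'%tag)[170:350,200:400],(400,360))
cv2.imwrite('pics/c%s.png'%tag,np.hstack([a,b]))
E
python3 est.py A
```

```text
tilt -0.09478186538834678 slip 0.0016744520387146614 cost 157.50823529411764 ['scene', 'side']
back inner rim [ 0.4778 -0.188   0.2269] along -0.0756811074002437
t 8.2 tcp along 0.010972331169040398 lat 0.00013030643128288507 z 0.20366009495022505 rot [-179.47   -0.75  -27.31] F along -0.6575739107511622 F [-1.3 -0.1 -0.2]
```

View pics/cA.png

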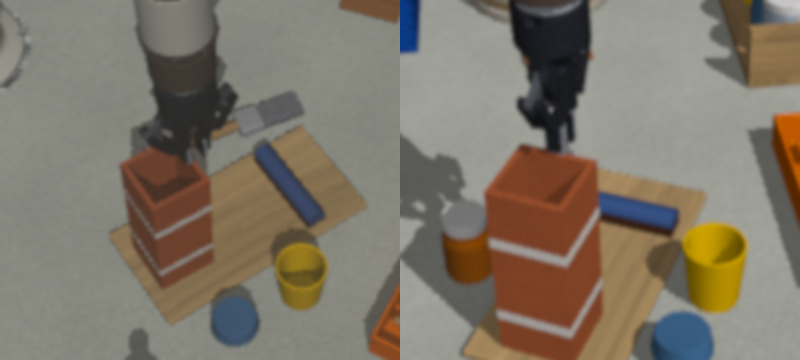

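The hand moved 53 mm, but the vase reads upright. I need to see where the fingertips are now.

```bash
python3 - <<'E'
from h import *
w=snap('wrist','w4.png');o=get_obs();print(o['ft_force'],o['finger_gap'],proj('wrist',o['eef_pos']))
d=cv2.imread('pics/sideA.png')[200:290,230:320];s=cv2.imread('pics/sceneA.png')[180:270,220:310]
cv2.imwrite('pics/z4.png',np.hstack([cv2.resize(x,(400,400),interpolation=cv2.INTER_CUBIC) for x in(s,d)]))
E
```

```text
[-0.3773815  -0.14693579 -0.60318686] 0.014654970702176784 [317.70357072 281.02741958]
```

View pics/w4.png

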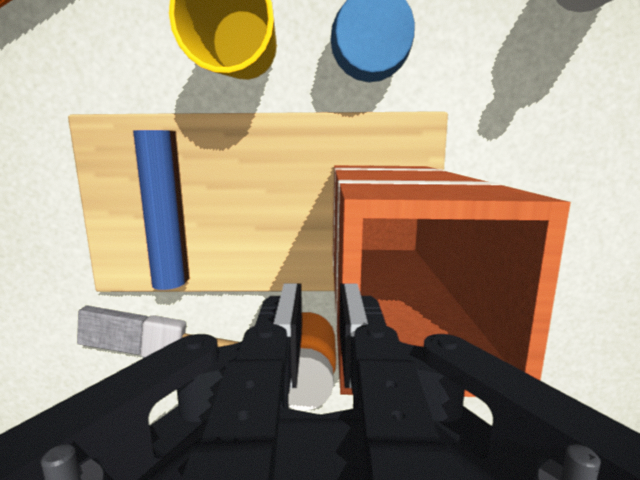

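View pics/z4.png

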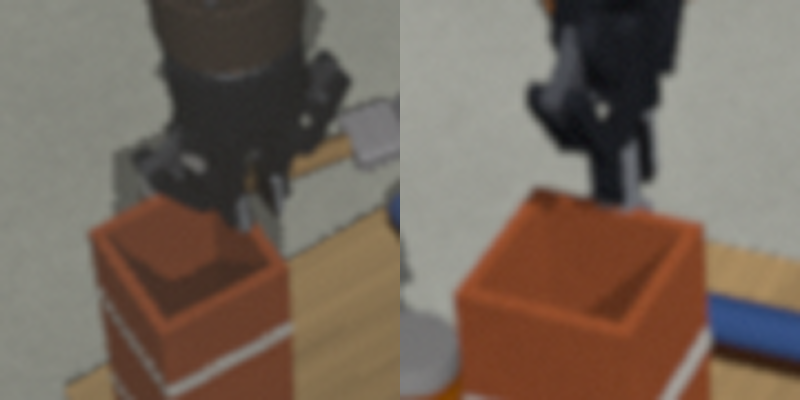

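```bash
python3 - <<'E'
from h import *
from scipy.spatial.transform import Rotation as Ro
o=get_obs();R=Ro.from_euler('xyz',o['tool_rot'],degrees=True).as_matrix()
for dz in(0,-.01,-.02,-.03,-.04,-.05):
  print(dz,[proj('wrist',o['eef_pos']+R@[x,y,dz]).round(0) for x,y in((0,-.0075),(0,.0075),(.011,-.0075),(.011,.0075))])
e=np.array([np.cos(1.101),np.sin(1.101),0]);l=np.array([-e[1],e[0],0])
m=np.array([.493,-.158,.227])
print([proj('wrist',m+a*.042*e+b*.042*l).round(0) for a,b in((1,-1),(-1,-1),(-1,1),(1,1))])
im=cv2.imread('pics/w4.png');cv2.imwrite('pics/w4z.png',cv2.resize(im[260:420,230:390],(640,640),interpolation=cv2.INTER_CUBIC))
E
```

```text
0 [array([301., 281.]), array([334., 281.]), array([301., 258.]), array([334., 258.])]
-0.01 [array([300., 289.]), array([335., 289.]), array([300., 265.]), array([335., 265.])]
-0.02 [array([299., 299.]), array([336., 299.]), array([299., 273.]), array([336., 273.])]
-0.03 [array([298., 309.]), array([337., 309.]), array([297., 283.]), array([337., 283.])]
-0.04 [array([296., 321.]), array([338., 321.]), array([296., 293.]), array([338., 293.])]
-0.05 [array([294., 335.]), array([339., 335.]), array([294., 305.]), array([340., 305.])]
[array([345., 196.]), array([572., 195.]), array([541., 393.]), array([343., 393.])]
```

View pics/w4z.png

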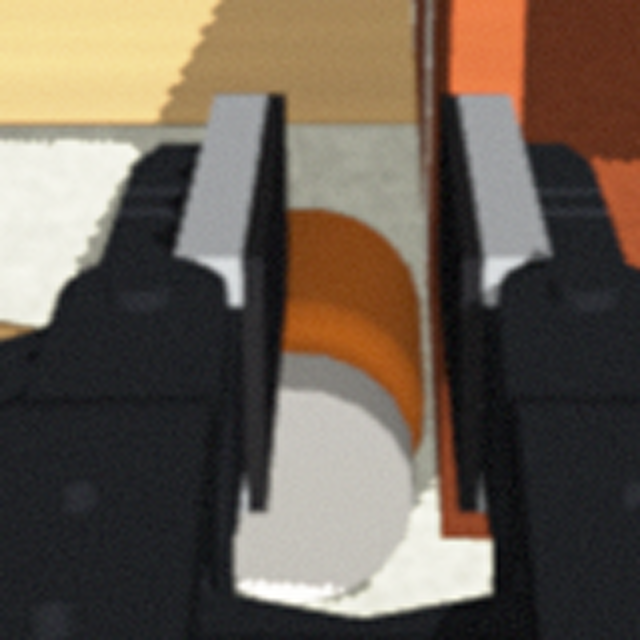

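```bash
python3 - <<'E'
from h import *
from scipy.spatial.transform import Rotation as Ro
o=get_obs();R=Ro.from_euler('xyz',o['tool_rot'],degrees=True).as_matrix()
ims=[]
for c in('scene','side'):
  k=8;u0=proj(c,o['eef_pos']-np.array([0,0,-.04]));x,y=int(u0[0])-25,int(u0[1])-25
  im=cv2.resize(cv2.imread('pics/%sA.png'%c)[y:y+50,x:x+50],None,fx=k,fy=k,interpolation=cv2.INTER_CUBIC)
  for dz,col in((0,(0,0,255)),(-.01,(0,128,255)),(-.02,(0,255,255)),(-.03,(0,255,0)),(-.04,(255,255,0)),(-.073,(255,0,0))):
    for yy in(-.0075,.0075):
      u=(proj(c,o['eef_pos']+R@[0,yy,dz])+.5-[x,y])*k;cv2.circle(im,tuple(u.astype(int)),3,col,-1)
  ims.append(im)
cv2.imwrite('pics/tip.png',np.hstack(ims))
E
```

```text
(no output)
```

View pics/tip.png

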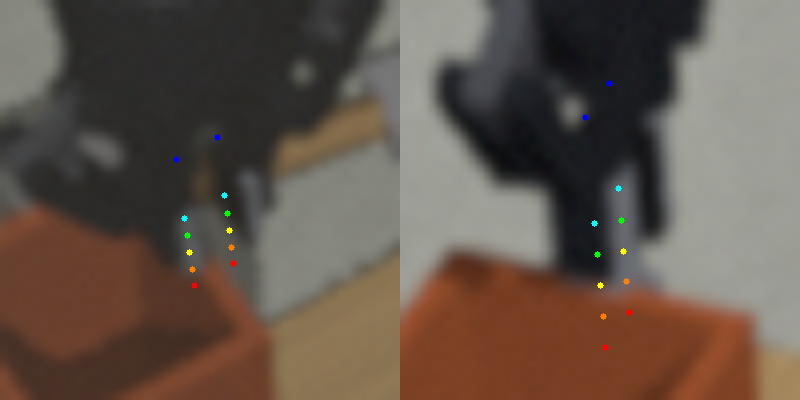

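The pictures agree that the visible fingertips sit about 20–29 mm behind the reported TCP. They only dipped a few mm into the mouth and slipped over the front rim, and the vase stayed upright and in place.

New plan: straddle the back wall with open fingers. The outer finger will push and the inner one will hold back, without gripping. I'll lift, go back and open to 30 mm.

move_arm(moves=[0,0,-0.02,0,0.015,0,0,-0.02,0,0.015,0,0,-0.01,0,0.03,0,0.02,0,0,0.03,0,0.02,0,0,0.03,0,0.02,0,0,0.03,0,0.02,0,0,0.03,0,0.008,0,0,0.03,0,0,0,0,0.03,0,0,0,0,0.03])

```text
clock: 9.25
eef_pos: [0.4724, -0.1913, 0.2518]
tool_rot: [-179.4, -0.5, -27.4]
ft_force: [0.1, 0.9, 0.6]
finger_gap: 0.03
```

```bash
python3 est.py B; python3 - <<'E'
from h import *
w=snap('wrist','w5.png')
E
```

```text
tilt 67.47974714888292 slip -0.0831144707067869 cost 5204.792941176471 ['scene', 'side']
back inner rim [ 0.5509 -0.0439  0.1655] along 0.08599876471885406
t 9.45 tcp along -0.08057132728300016 lat 0.0032524475429732335 z 0.2518730259691449 rot [-179.45   -0.46  -27.36] F along 0.7701228350822795 F [-0.2  1.  -0.1]
```

View pics/w5.png

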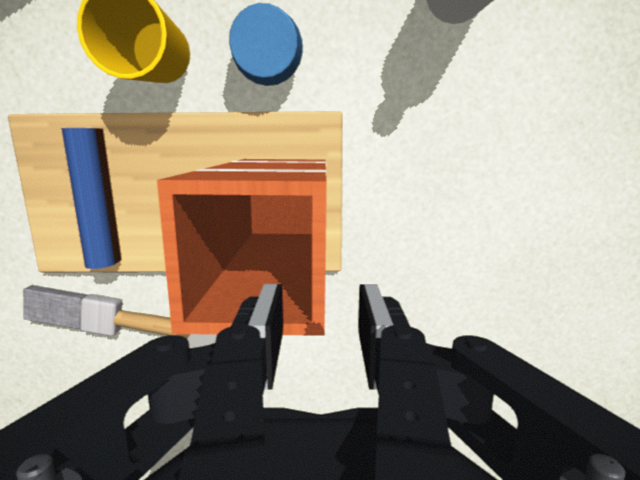

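The vase is upright, with its back wall at columns 312–325 between the fingers at 283 and 358, so the straddle is centred. Descending.

move_arm(moves=[0,0,0.01,0,0.03,0,0,0.01,0,0.03,0,0,0.01,0,0.03,0,0,0.01,0,0.03,0,0,0.01,0,0.03,0,0,0.008,0,0.03,0,0,0.004,0,0.03,0,0,0,0,0.03,0,0,0,0,0.03,0,0,0,0,0.03])

```text
clock: 10.5
eef_pos: [0.4732, -0.1897, 0.1829]
tool_rot: [-179.5, -0.3, -27.3]
ft_force: [0.1, -0.3, -0.0]
finger_gap: 0.0303
```

```bash
python3 est.py C; python3 - <<'E'
from h import *
w=snap('wrist','w6.png')
o=get_obs();ims=[]
for c in('scene','side'):
  u0=proj(c,o['eef_pos']+[0,0,.04]);x,y=int(u0[0])-35,int(u0[1])-35
  ims.append(cv2.resize(cv2.imread('pics/%sC.png'%c)[y:y+70,x:x+70],(400,400),interpolation=cv2.INTER_CUBIC))
cv2.imwrite('pics/z6.png',np.hstack(ims))
E
```

```text
tilt -0.5591992213036798 slip 0.0006987649505026641 cost 471.7513725490196 ['scene', 'side']
back inner rim [ 0.4765 -0.1905  0.2262] along -0.07839590597833815
t 10.7 tcp along -0.07924128531615428 lat 0.0034398105079769315 z 0.18296308428421557 rot [-179.5    -0.31  -27.29] F along -1.0881470295570879 F [-0.9 -0.7  0. ]
```

View pics/w6.png

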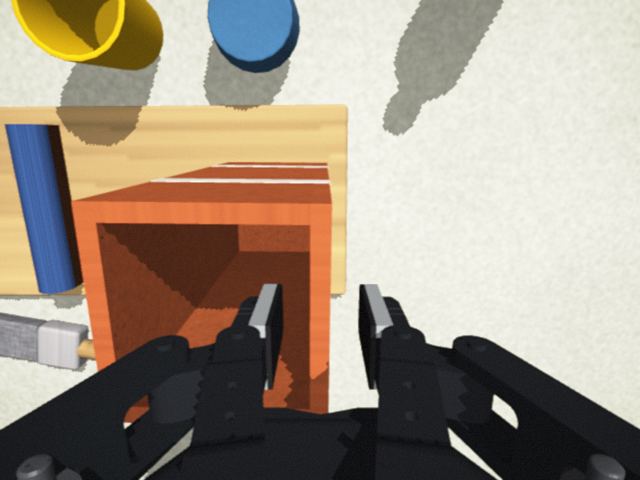

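View pics/z6.png

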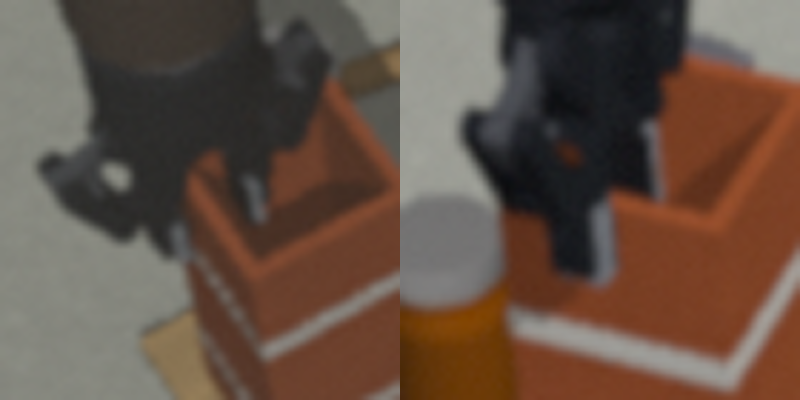

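The straddle is good: the inner finger is inside the mouth, the outer one is behind the back wall, and both are about 20–25 mm deep. Now I'll push slowly.

move_arm(moves=[0,-0.004,0,0,0.026,0,-0.005,0,0,0.026,0,-0.005,-0.001,0,0.026,0,-0.005,-0.0015,0,0.026,0,-0.005,-0.0015,0,0.026,0,-0.005,-0.0015,0,0.026,0,-0.005,-0.0015,0,0.026,0,-0.005,-0.001,0,0.026,0,-0.004,-0.001,0,0.026,0,-0.002,0,0,0.026])

```text
clock: 11.75
eef_pos: [0.4956, -0.1468, 0.1944]
tool_rot: [-179.6, -0.4, -27.2]
ft_force: [-0.9, -1.0, 0.4]
finger_gap: 0.0258
```

```bash
sed -i 's/^cv2.imwrite(.pics\/c%s.*$//' est.py; cat >> est.py <<'E'
o=get_obs();ims=[]
for c in('scene','side'):
  u0=proj(c,o['eef_pos']);x,y=int(u0[0])-50,int(u0[1])-50
  ims.append(cv2.resize(cv2.imread('pics/%s%s.png'%(c,tag))[y:y+100,x:x+100],(400,400),interpolation=cv2.INTER_CUBIC))
cv2.imwrite('pics/c%s.png'%tag,np.hstack(ims))
E
python3 est.py D
```

```text
tilt 11.123257685668372 slip 3.9353467554998896e-05 cost 397.7654901960785 ['scene', 'side']
back inner rim [ 0.4966 -0.1509  0.2378] along -0.03403629772956664
t 11.95 tcp along -0.03136494974087441 lat 0.0029615218288691508 z 0.19409478815994335 rot [-179.58   -0.37  -27.27] F along -0.4673701512470439 F [-0.7 -0.2  0.9]
```

View pics/cD.png

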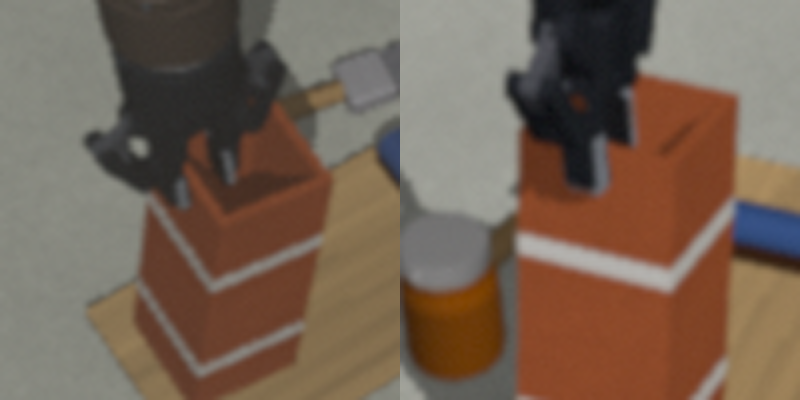

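Tilt is 11° as modelled, with no slip. Continuing towards about 22°.

move_arm(moves=[0,-0.004,-0.0005,0,0.026,0,-0.004,-0.0005,0,0.026,0,-0.004,-0.0005,0,0.026,0,-0.004,-0.0005,0,0.026,0,-0.004,0,0,0.026,0,-0.004,0,0,0.026,0,-0.004,0,0,0.026,0,-0.004,0,0,0.026,0,-0.003,0,0,0.026,0,-0.002,0,0,0.026])

```text
clock: 12.95
eef_pos: [0.5136, -0.111, 0.196]
tool_rot: [-179.5, -0.3, -27.3]
ft_force: [-0.4, -0.1, 1.0]
finger_gap: 0.0262
```

```bash
python3 est.py E
```

```text
tilt 20.79266434569497 slip 0.005490325950086012 cost 1696.975294117647 ['scene', 'side']
back inner rim [ 0.5164 -0.1118  0.2403] along 0.009827512261385991
t 13.15 tcp along 0.008771159973347218 lat 0.002890040080456537 z 0.19603089919320107 rot [-179.52   -0.34  -27.32] F along -0.1538374865721321 F [-0.7  0.2  0.2]
```

move_arm(moves=[0,-0.002,0,0,0.026,0,-0.002,0,0,0.026,0,-0.002,0,0,0.026,0,-0.002,0,0,0.026,0,-0.002,0,0,0.026,0,-0.002,0,0,0.026,0,-0.002,0,0,0.026,0,-0.002,0,0,0.026,0,-0.002,0,0,0.026,0,-0.001,0,0,0.026])

```text
clock: 14.15
eef_pos: [0.5229, -0.0931, 0.1961]
tool_rot: [-179.5, -0.3, -27.4]
ft_force: [0.3, -0.1, -0.1]
finger_gap: 0.0264
```

```bash
python3 est.py F
```

```text
tilt 30.089407826039498 slip 0.00011273369193078104 cost 332.18 ['scene', 'side']
back inner rim [ 0.5307 -0.0837  0.2366] along 0.04127935625580295
t 14.35 tcp along 0.02912839064785119 lat 0.0027473069281965207 z 0.1961075111106434 rot [-179.49   -0.34  -27.37] F along 0.4348077288300849 F [ 0.8  0.1 -0.2]
```

View pics/cF.png

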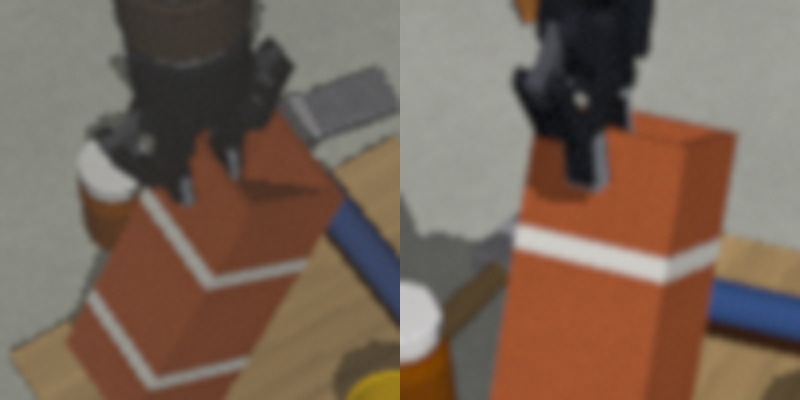

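The vase has passed the balance point and rests on the inner finger at 30.1°, with no slip. Now I'll ease it down, advancing, lowering and opening together.

move_arm(moves=[0,-0.003,0.0008,0,0.028,0,-0.003,0.0009,0,0.0295,0,-0.003,0.001,0,0.031,0,-0.003,0.001,0,0.0325,0,-0.003,0.001,0,0.034,0,-0.003,0.0012,0,0.0355,0,-0.003,0.0013,0,0.037,0,-0.003,0.0015,0,0.0385,0,-0.003,0.0015,0,0.04,0,-0.002,0.0015,0,0.04])

```text
clock: 15.35
eef_pos: [0.5385, -0.0647, 0.1844]
tool_rot: [-179.4, -0.5, -27.4]
ft_force: [0.3, 0.8, 1.3]
finger_gap: 0.0402
```

```bash
python3 est.py G
```

```text
tilt 43.30271152908111 slip -0.005622778208926327 cost 298.3572549019608 ['scene', 'side']
back inner rim [ 0.5508 -0.044   0.2213] along 0.0857995693876137
t 15.55 tcp along 0.06132393857394307 lat 0.0017779125112174937 z 0.18439658296171618 rot [-179.38   -0.45  -27.37] F along 1.9968676325346144 F [0.6 1.9 1.8]
```

View pics/cG.png

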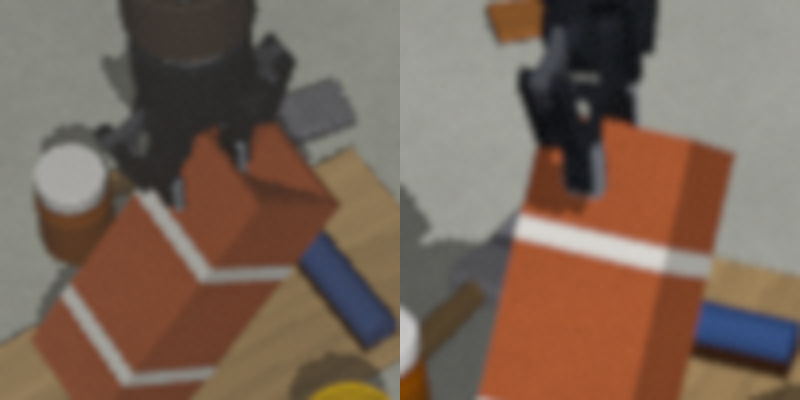

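move_arm(moves=[0,-0.0025,0.0018,0,0.0415,0,-0.0025,0.0018,0,0.043,0,-0.0025,0.0018,0,0.0445,0,-0.0025,0.0018,0,0.046,0,-0.0025,0.0018,0,0.047,0,-0.0025,0.0018,0,0.048,0,-0.0025,0.0018,0,0.049,0,-0.0025,0.0018,0,0.05,0,-0.002,0.0018,0,0.051,0,-0.001,0.0015,0,0.052])

```text
clock: 16.55
eef_pos: [0.5514, -0.042, 0.1663]
tool_rot: [-179.2, -0.6, -27.4]
ft_force: [0.6, 2.0, 2.8]
finger_gap: 0.0522
```

```bash
python3 est.py H
```

```text
tilt 53.29566595886747 slip -0.004377230387181047 cost 310.64862745098037 ['scene', 'side']
back inner rim [ 0.5672 -0.0118  0.2022] along 0.12197300711663431
t 16.75 tcp along 0.08752634745061279 lat 0.0004564936167377621 z 0.166547491601618 rot [-179.21   -0.61  -27.39] F along 2.350189020610195 F [-0.   2.7  1.8]
```

View pics/cH.png

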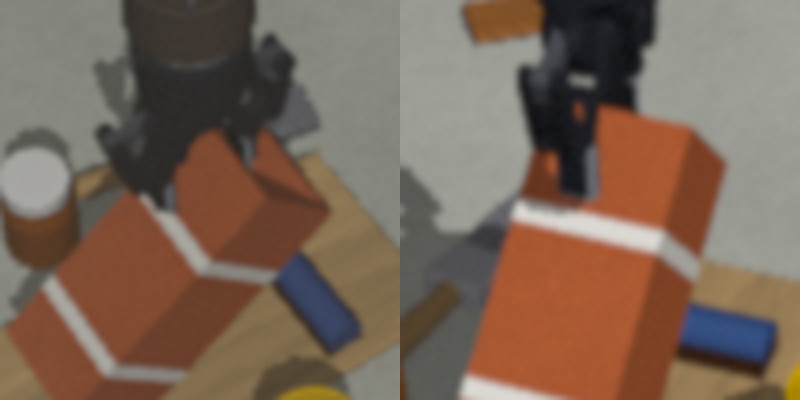

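Tilt is about 52° and the vase is held, with 2–3 N at the wrist. Continuing, lowering slightly faster to keep the hook depth.

move_arm(moves=[0,-0.002,0.0026,0,0.054,0,-0.002,0.0026,0,0.056,0,-0.002,0.0026,0,0.058,0,-0.002,0.0026,0,0.06,0,-0.002,0.0026,0,0.062,0,-0.002,0.0026,0,0.064,0,-0.002,0.0026,0,0.066,0,-0.002,0.0026,0,0.068,0,-0.002,0.0026,0,0.07,0,-0.001,0.002,0,0.07])

```text
clock: 17.75
eef_pos: [0.564, -0.022, 0.1406]
tool_rot: [-178.9, -0.9, -27.4]
ft_force: [0.6, 5.3, 3.0]
finger_gap: 0.0701
```

```bash
python3 est.py I
```

```text
tilt 63.841778355457905 slip -0.0032707138359546663 cost 322.33058823529416 ['scene', 'side']
back inner rim [0.5825 0.0184 0.1759] along 0.15576343580481494
t 17.95 tcp along 0.11122788406438794 lat -0.0016868933720036753 z 0.14076509948015353 rot [-178.86   -0.91  -27.37] F along 4.197015423905886 F [1.1 4.2 2.9]
```

View pics/cI.png

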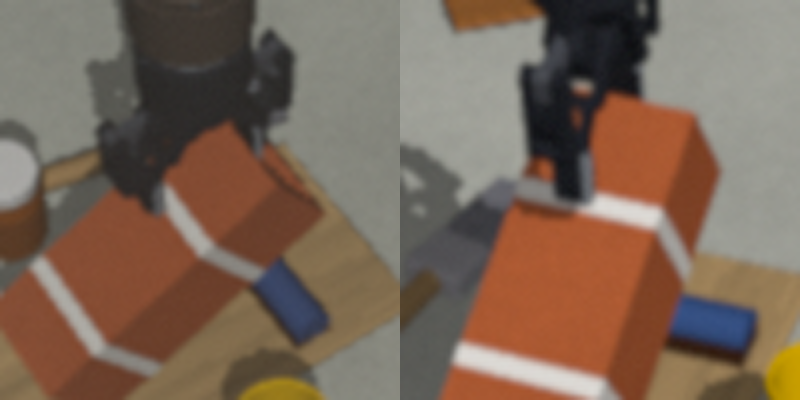

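```bash
python3 - <<'E'
from h import *
w=snap('wrist','w7.png')
from scipy.spatial.transform import Rotation as Ro
o=get_obs();R=Ro.from_euler('xyz',o['tool_rot'],degrees=True).as_matrix()
for dz in(0,-.01,-.02,-.03,-.04): print(dz,[proj('wrist',o['eef_pos']+R@[.011,y,dz]).round(0) for y in(-.035,.035)])
s=cv2.imread('pics/sceneI.png');u=proj('scene',o['eef_pos']+[.02,.04,.03]).astype(int)
cv2.imwrite('pics/z7.png',cv2.resize(s[u[1]-25:u[1]+25,u[0]-25:u[0]+25],(500,500),interpolation=cv2.INTER_CUBIC))
E
```

```text
0 [array([240., 258.]), array([395., 258.])]
-0.01 [array([235., 265.]), array([400., 265.])]
-0.02 [array([230., 273.]), array([405., 273.])]
-0.03 [array([224., 282.]), array([410., 282.])]
-0.04 [array([217., 293.]), array([417., 293.])]
```

View pics/w7.png

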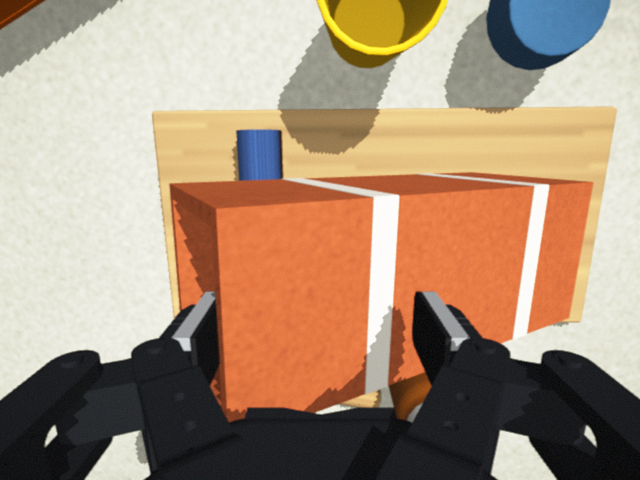

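View pics/z7.png

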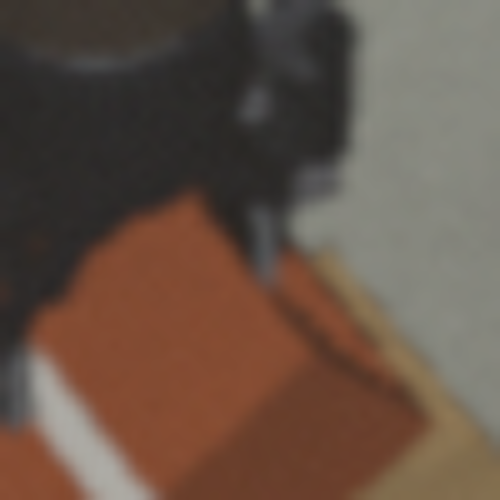

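The wrist view puts the tips about 40 mm behind the TCP at this opening (row 293), so the hook has become shallow. There is about 35 mm of clearance under the outer tip, so I'll lower straight down to deepen it.

move_arm(moves=[0,0,0.002,0,0.07,0,0,0.002,0,0.07,0,0,0.002,0,0.07,0,0,0.002,0,0.07,0,0,0.002,0,0.07,0,0,0.002,0,0.07,0,0,0.002,0,0.07,0,0,0.002,0,0.07,0,0,0.001,0,0.07,0,0,0,0,0.07])

```text
clock: 19.0
eef_pos: [0.5756, -0.0152, 0.1307]
tool_rot: [-177.6, -2.2, -27.2]
ft_force: [0.1, 4.3, 0.9]
finger_gap: 0.0699
```

```bash
python3 est.py J; python3 - <<'E'
from h import *
w=snap('wrist','w8.png')
E
```

```text
tilt 70.75790980525625 slip -0.0056229995191097205 cost 485.7619607843137 ['scene', 'side']
back inner rim [0.5898 0.0328 0.1556] along 0.17198977978597882
t 19.2 tcp along 0.12258972444689827 lat -0.009078859816082783 z 0.13077749889855167 rot [-177.61   -2.15  -27.2 ] F along 4.003940325830784 F [-0.3  4.7  1.2]
```

View pics/cJ.png

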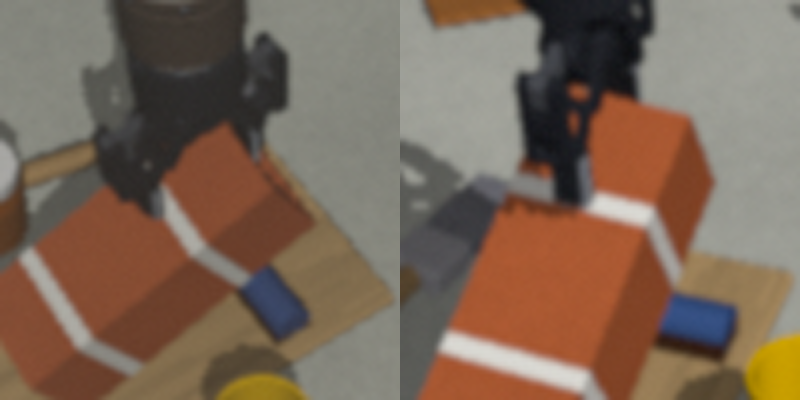

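View pics/w8.png

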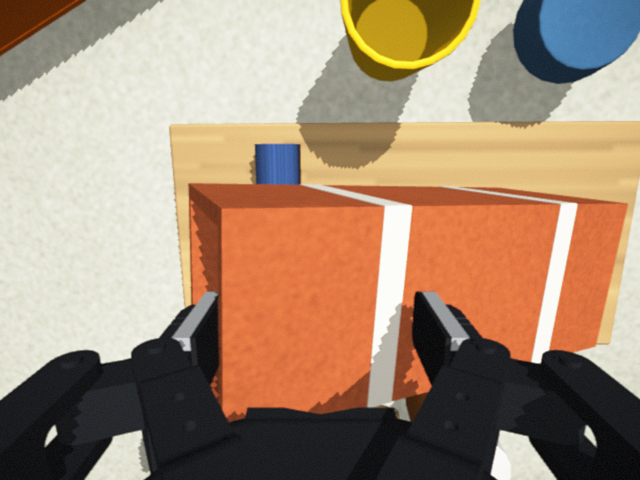

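The hold is slowly creeping forward under the 4 N load, and tilt is now about 69°. I'll sink the hook faster, cancelling the creep, then carry on down.

move_arm(moves=[-0.001,0.001,0.006,0,0.07,-0.001,0.001,0.006,0,0.07,-0.001,0.001,0.005,0,0.07,-0.001,0,0.004,0,0.071,-0.001,0,0.004,0,0.072,-0.001,0,0.003,0,0.073,0,0,0.003,0,0.074,0,0,0.003,0,0.075,0,0,0.002,0,0.076,0,0,0.001,0,0.076])

```text
clock: 20.25
eef_pos: [0.5877, -0.0088, 0.1027]
tool_rot: [-176.2, -4.0, -27.1]
ft_force: [0.9, 6.0, 3.4]
finger_gap: 0.0757
```

```bash
python3 est.py K; python3 - <<'E'
from h import *
w=snap('wrist','w9.png')
E
```

```text
tilt 84.8606850315248 slip -0.01908861860632896 cost 589.2643137254902 ['scene', 'side']
back inner rim [0.5971 0.0472 0.1079] along 0.18814956007112119
t 20.45 tcp along 0.13382598655877756 lat -0.01686471909541931 z 0.10273312479900107 rot [-176.23   -3.98  -27.07] F along 5.756871146165108 F [1.1 5.9 4.8]
```

View pics/cK.png

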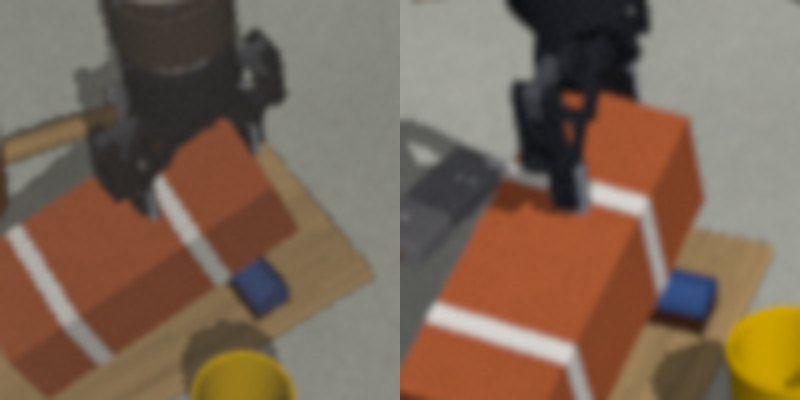

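View pics/w9.png

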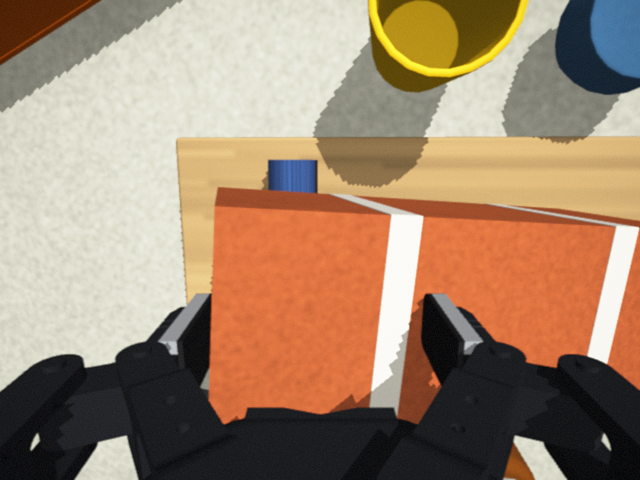

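The vase is nearly down, and the outer tip may be brushing its top side (Fz is about 4 N). I'll advance gently without lowering, to see whether it already rests on the bar.

move_arm(moves=[-0.001,-0.0005,-0.0005,0,0.077,-0.001,-0.0005,-0.0005,0,0.078,-0.001,-0.0005,-0.0005,0,0.079,-0.001,-0.0005,-0.0005,0,0.08,-0.001,-0.0005,-0.0005,0,0.081,-0.001,-0.0005,-0.0005,0,0.082,-0.001,-0.0005,-0.0005,0,0.083,-0.001,-0.0005,-0.0005,0,0.084,-0.001,-0.0005,-0.0005,0,0.085,-0.001,0,0,0,0.085])

```text
clock: 21.5
eef_pos: [0.5767, -0.0019, 0.1039]
tool_rot: [-176.6, -3.7, -27.1]
ft_force: [1.2, 3.0, -1.4]
finger_gap: 0.0848
```

```bash
python3 est.py L; python3 - <<'E'
from h import *
w=snap('wrist','w10.png')
E
```

```text
tilt 81.43047641661748 slip -0.01362135909497742 cost 309.3792156862745 ['scene', 'side']
back inner rim [0.5968 0.0467 0.1202] along 0.18750461087427692
t 21.7 tcp along 0.13503010615173075 lat -0.0040246052427438585 z 0.10385873845152067 rot [-176.57   -3.64  -27.15] F along 2.2495208415677124 F [ 1.2  1.9 -0.5]
```

View pics/cL.png

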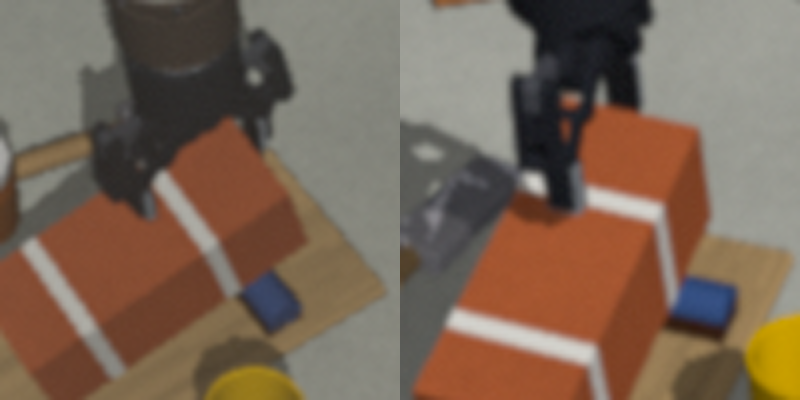

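View pics/w10.png

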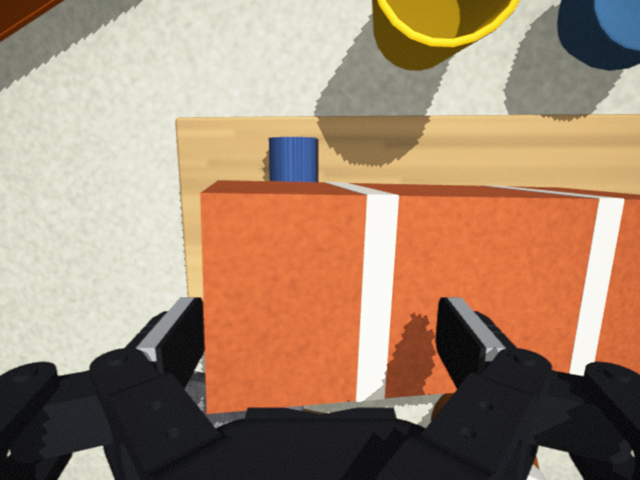

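move_arm(moves=[0,-0.0015,0,0,0.085,0,-0.0015,0,0,0.085,0,-0.0015,0,0,0.085,0,-0.0015,0,0,0.085,0,-0.0015,0,0,0.085,0,-0.0015,0,0,0.085,0,-0.0015,0,0,0.085,0,-0.0015,0,0,0.085,0,-0.0015,0,0,0.085,0,-0.001,0,0,0.085])

```text
clock: 22.75
eef_pos: [0.581, 0.0093, 0.1041]
tool_rot: [-176.9, -3.4, -27.2]
ft_force: [-0.5, 0.2, 0.1]
finger_gap: 0.085
```

```bash
python3 est.py M; python3 - <<'E'
from h import *
w=snap('wrist','w11.png')
E
```

```text
tilt -11.934811411261402 slip 0.051371195926330895 cost 703.3572549019608 ['scene']
back inner rim [ 0.481  -0.1816  0.2064] along -0.06842604782181623
t 22.95 tcp along 0.14681668173824025 lat -0.002716501642113761 z 0.10403284807632346 rot [-176.95   -3.38  -27.19] F along -0.3557525259872109 F [-0.2 -0.3  0.2]
```

View pics/w11.png

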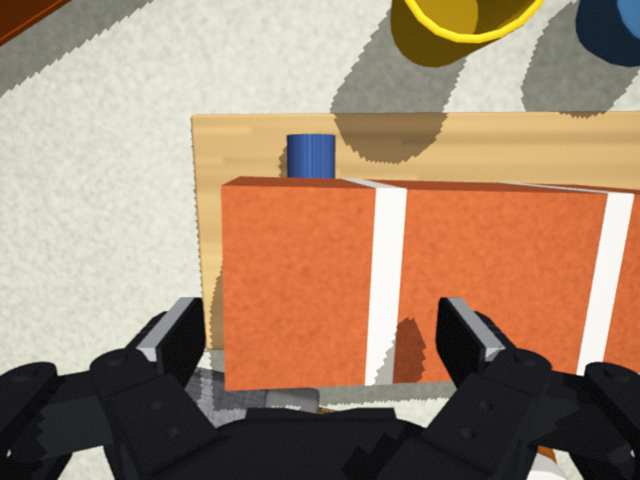

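View pics/cM.png

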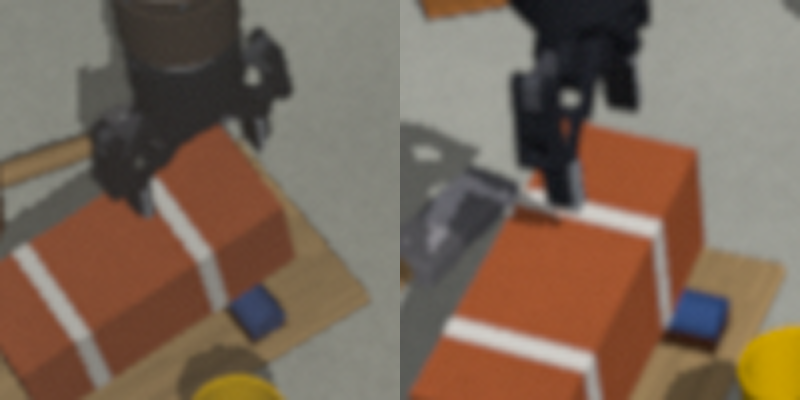

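The force is now zero, the inner pad is clear of the rim (columns 203 vs 225), and the vase rests on the bar. Retracting upward.

move_arm(moves=[0,0,-0.004,0,0.085,0,0,-0.01,0,0.085,0,0,-0.02,0,0.085,0,0,-0.02,0,0.085,0,0,-0.03,0,0.085,0,0,-0.03,0,0.085,0,0,-0.03,0,0.085,0,0,-0.03,0,0.085,0,0,-0.02,0,0.085,0,0,0,0,0.085])

```text
clock: 24.0
eef_pos: [0.5644, 0.0037, 0.3127]
tool_rot: [-176.8, -3.7, -27.2]
ft_force: [0.7, -1.3, -0.2]
finger_gap: 0.0852
```

move_arm(moves=[-0.03,-0.03,0,0,0.085,-0.03,-0.03,0,0,0.085,-0.03,-0.03,0,0,0.085,-0.03,-0.03,0,0,0.085,-0.03,-0.03,0,0,0.085,-0.02,-0.03,0,0,0.085,0,-0.02,0,0,0.085,0,0,0,0,0.085,0,0,0,0,0.085,0,0,0,0,0.085])

```text
clock: 25.0
eef_pos: [0.4984, 0.265, 0.3085]
tool_rot: [-177.1, -3.4, -27.5]
ft_force: [0.7, -0.4, -0.9]
finger_gap: 0.0846
```

```bash
python3 est.py N; python3 - <<'E'
from h import *
ims=[cv2.resize(cv2.imread('pics/%sN.png'%c)[y:y+170,x:x+170],(400,400),interpolation=cv2.INTER_CUBIC) for c,x,y in(('scene',210,170),('side',210,210))]
cv2.imwrite('pics/fin.png',np.hstack(ims))
for q in ['slip_jar','cup','brush','pinch_pot','glaze_bottle','rib']:
    for c in ['scene','side']:
        r=pinpoint(c,q)
        if r: print(q,c,r[0]['p'],onz(c,r[0]['xy'],0).round(3))
print(get_obs()['clock'])
E
```

```text
tilt 84.00253586967958 slip -0.0144819688796997 cost 214.0321568627451 ['scene', 'side']
back inner rim [0.5986 0.0501 0.111 ] along 0.19129593071245676
t 25.2 tcp along 0.33777845340358625 lat 0.18619871999770324 z 0.3092226205964186 rot [-177.05   -3.42  -27.53] F along 0.9134997537497981 F [1.4 0.3 0.2]
slip_jar scene 0.56 [ 0.405 -0.03   0.   ]
slip_jar side 0.88 [ 0.402 -0.043 -0.   ]
cup scene 0.81 [ 0.683 -0.111  0.   ]
cup side 0.71 [ 0.679 -0.109  0.   ]
brush scene 0.68 [0.478 0.088 0.   ]
brush side 0.76 [0.465 0.094 0.   ]
pinch_pot scene 0.93 [ 0.623 -0.204  0.   ]
pinch_pot side 0.96 [ 0.629 -0.212  0.   ]
glaze_bottle scene 0.88 [ 0.599 -0.399  0.   ]
glaze_bottle side 0.75 [ 0.593 -0.396  0.   ]
rib scene 0.58 [0.541 0.396 0.   ]
rib side 0.78 [0.535 0.384 0.   ]
25.8
```

View pics/fin.png

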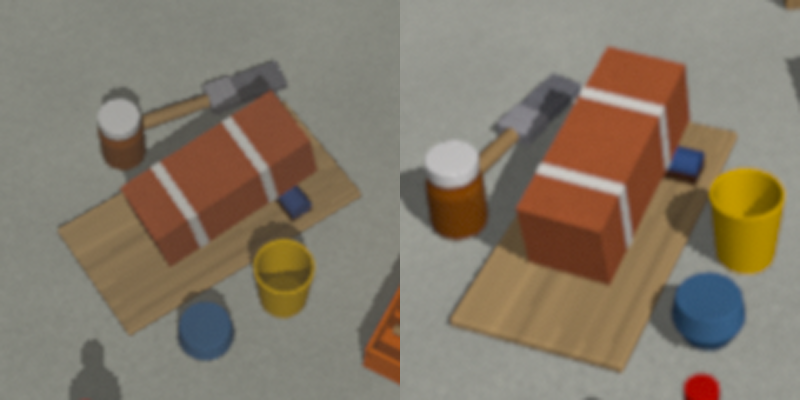

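The vase lies on the bar but sits somewhat towards the brush side of the board. I'll fit all degrees of freedom to check the limits.

```bash
python3 - <<'E'
from h import *
from scipy.optimize import minimize
B=np.array([.5419,-.0560]);H=np.radians(62.6)
obs={};P={}
for c in('scene','side'):
    camera(c);r=trace(c,'vase')[0];obs[c]=r['region'];P[c]=camera_params(c);print(r['p'])
    for q in('mouth','foot_edge'):
        r=pinpoint(c,q)
        if r:
            w=onz(c,r[0]['xy'],.012 if q=='foot_edge' else .094)[:2]-B;print(c,q,r[0]['p'],w@[np.cos(H),np.sin(H)],w@[-np.sin(H),np.cos(H)])
def pts(p):
    th,fx,fy,h=p;e=np.array([np.cos(h),np.sin(h),0]);l=np.array([-e[1],e[0],0]);F=np.array([fx,fy,.012])
    a=np.sin(th)*e+np.array([0,0,np.cos(th)]);b=np.cos(th)*e-np.array([0,0,np.sin(th)])
    return np.array([F+b*u+a*v+l*w for u in(-.084,0) for v in(0,.215) for w in(-.042,.042)])
def cost(p):
    s=0
    for c in obs:
        T=np.array(P[c]['world_to_cam']);q=pts(p)@T[:3,:3].T+T[:3,3];u=q@np.array(P[c]['mtx']).T;u=u[:,:2]/u[:,2:]
        hl=cv2.convexHull(u.astype(np.float32))[:,0];m=np.zeros((480,640),np.uint8);cv2.fillPoly(m,[np.round(hl*16).astype(np.int32)],255,cv2.LINE_AA,4)
        s+=np.abs(m/255.-obs[c]).sum()
    return s
best=None
for t in(75,80,85):
  x0=np.array([np.radians(t),.506,-.13,H]);r=minimize(cost,x0,method='Nelder-Mead',options=dict(initial_simplex=np.vstack([x0,x0+np.diag([.1,.015,.015,.1])]),xatol=1e-4,fatol=.1,maxiter=800))
  if best is None or r.fun<best.fun:best=r
p=best.x;print(np.degrees(p[0]),p[1:3],np.degrees(p[3]),best.fun)
R=np.array([[np.cos(H),np.sin(H)],[-np.sin(H),np.cos(H)]]);print('foot in board',R@(p[1:3]-B))
e=np.array([np.cos(p[3]),np.sin(p[3])]);print('mouth',R@(p[1:3]+e*(.215*np.sin(p[0])-.042*np.cos(p[0]))-B))
print(get_obs()['clock'],get_obs()['ft_force'].round(2))
E
```

```text
0.92
scene mouth 0.8 0.11366877965501872 -0.00500247356496402
scene foot_edge 0.6 -0.08693989258455768 0.010410410320950674
0.83
side mouth 0.59 0.11170860112576625 -0.01609507482622854
side foot_edge 0.81 -0.08587259745375876 0.0008140439388659515
81.96981860736315 [ 0.50597761 -0.13429218] 61.9613363554962 296.1607843137255
foot in board [-0.08604048 -0.00413759]
mouth [ 0.12097132 -0.0064452 ]
26.2 [ 0.51 -0.28 -0.38]
```

```bash
python3 -c "
from rig import *
print(finish_job())"
```

```text
the job is handed in; nothing more can be done
None
```

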